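# Nest a flipped display riser in the foam tray

## Task

Pack away the teal display riser that stands on the bench legs down: carry it over to the black foam tray and lower it, still legs down, over the gap between the two risers packed there legs up, so that one of its legs drops fully into each of them, it lies parallel to them and their ends are about level; let go only once it is down in them. Leave the other loose teal riser (the one lying legs up) and the red spectacles where they are.

Things in the scene. Friction and masses are not known exactly. Their poses are not given: they have to be found in the camera images.
- riser_centre (a point): Centre of the riser to pack: loose rigid teal metal U-channel, 120 mm long (x), 56 mm wide outside (y), 50 mm high, walls 4 mm, about 0.19 kg. It stands legs down on the bench, flat web on top, z up. The point is half-way up: 25 mm above the leg edges. Grip it across its width.
- nest (a point): Nested riser's centre, 39 mm above the bench, in a fixed foam tray 160 (x) by 164 mm, rim 25 mm high. Two such risers are fixed in it legs up, along x, centred at y = -34 and +34 mm; leg tops 60 mm, channel floors 14 mm above the bench. Inner legs: 6 to 10 mm either side of the point, outer legs 58 to 62. Fingers fit in the channels beside the nested legs (24 to 28 mm). z up; either way round.
- spare_centre (a point): Centre, 25 mm above the bench, of the other loose teal riser: the same U-channel, 120 mm long (x) by 56 mm (y) by 50 mm, but lying legs up, open side on top. To be left alone.
- spectacles_centre (a point): Middle, 20 mm above the bench, of a loose pair of folded red spectacles, about 140 mm along y, 45 mm along x, 40 mm high. To be left alone.
Not all that is in view belongs to the job. What is shaped like the part that bears riser_centre but purple is not meant.

How it is judged:
By the outcome, as a careful person would: the job done as asked, in the order asked, and still so for the second after the job is handed in, with the robot touching nothing.
It also fails if it takes over 42 s, if anything falls off the work surface, if the arm or the gripper's body presses on something with over 40 N, if the wrist force passes 120 N, or if a joint passes its speed limit or range.

## Robot

A 6-joint arm with a two-finger parallel gripper is mounted at the origin on the work surface. World frame = base frame: x ahead of the robot, y to its left, z up, the work surface at z = 0. Lengths are in mm, angles in rad, forces in N, time in s.
With the tool pointing down it reaches from about 375 to 900 mm from the base axis. Payload 3.1 kg.
Tool frame: the origin (TCP) lies on the mounting face of the last link; the fingertips stand 173 mm ahead of it and the grasp point (between the pads) lies 155 mm ahead of it; z points along the fingers, y is the direction in which the jaws open and shut (so a half turn about z gives the same grasp; the last joint's range is limited). The gripper opens to 85 mm and grips with 20 to 120 N. Pads are 22 mm wide; open, the fingers measure 114 mm over their backs; the gripper's body (76 mm by 85 mm) begins 54 mm behind the grasp point. The pads swing forward as they close: fully open they stand 13 mm farther back than shut.
Start: joints at [1.079, 0.527, 1.433, -0, 1.181, -0.178], TCP at [192.882, 594.47, 404.71] pointing down, gripper open.
Joint ranges: [-3.08, 3.08], [-0.75, 2.2], [0.22, 2.44], [-1.43, 4.57], [0, 2.65], [-2.85, 2.85]. Speed limits (rad/s): [2.79, 2.79, 3.14, 3.14, 3.14, 3.14].

## Interface

Orientations are given as a unit quaternion [w, x, y, z].
In Python, from cell import r gives the robot as it stands.
- The arm moves only by the tool send_rows, never from a script. Its argument "rows" is a list of rows, each an object with "travel": the shift along the world's x, y, z in m, a list of three; "dr": the turn, a rotation vector about the world's x, y, z in rad, a list of three; "gripper": the finger opening in m, from 0 to 0.0854. In form: [{"travel": [tx, ty, tz], "dr": [ax, ay, az], "gripper": gripper}, ...]. A call has 1 to 12 rows; each row is the pose to reach, as a shift and turn from the pose commanded when the call began; what a row does not reach only later rows make up. A row lasts 1/8 s, in which the tool goes at most 62.5 mm and 10.7 degrees, less where a joint would pass 70% of its speed; a pose out of reach is approached as far as the arm can. A call with a gripper value outside its range is refused whole. The fingers move at their own pace and stop on an object; "squeeze" is the grip in N (left out, the last holds). Time passes only in rows, so rows that repeat a pose let the fingers close. It gives the time, the measured TCP pose, the force and the opening at its end, in the units of the state.
- r.get_state(): the state, without advancing time (a new reading comes with each control period).
- r.snapshot(name): name is "scene" or "top" or "wrist"; returns a dict with "img" (400x640x3 uint8, red, green, blue), "intrinsics" (3x3 intrinsics, pixels), "R" (3x3) and "t" (3): a world point X has camera coordinates R X + t. Camera axes: x right, y down, z forward; pixel columns grow to the right and rows downward; lengths in mm; the calibration is good to about 2 mm. A picture is of the moment at which its call begins. There is no depth.
- r.sign_off(): hands the job in, once; it reports no verdict.
The state is a dict: "clock": time; "q": joint angles; "qvel": joint speeds; "joint_efforts": joint torques, N m; "tool_pos": TCP position; "eef_rot": TCP orientation; "ft_force": force on the tool from outside, world axes, zero at the start; "wrist_torque": the same for the moment, N m; "opening": finger opening in mm.
Only numpy, scipy, OpenCV 4.12 (cv2) and the standard library are available. Lean on these libraries where they do the work, as an engineer would, in place of code of your own. Each camera call takes 0.05 s, during which the arm holds its last target.

## Working session

There is one attempt and no reset: what is moved stays moved. The work goes in short steps, Python scripts to look and compute and a tool call to move; the robot and the scene stay as the last step left them, time stands still between calls to the robot, and variables do not carry over. Pictures are saved under pics/ and viewed, and the job is handed in when it is done.

Besides the shell and the picture viewer there is one more tool, called after "Emit:" as name([rows], argument=value, ...), one row to a line, values as JSON. send_rows: Moves the arm, as the interface text tells. Its arguments: {"type":"object","properties":{"rows":{"type":"array"},"squeeze":{"type":"number"}},"required":["rows"]}

```bash
mkdir -p pics; cat > h.py <<'E'
import cv2,numpy as np
from cell import r
def snap(n,f):
    s=r.snapshot(n); cv2.imwrite('pics/'+f,s['img'][:,:,::-1]); np.savez('pics/'+f[:-4]+'.npz',K=s['intrinsics'],R=s['R'],t=s['t']); return s
def px2w(f,u,v,z):
    d=np.load('pics/'+f+'.npz');K,R,t=d['K'],d['R'],d['t']
    c=-R.T@t; ray=R.T@np.linalg.inv(K)@np.array([u,v,1.]); return c+ray*(z-c[2])/ray[2]
def w2px(f,X):
    d=np.load('pics/'+f+'.npz');p=d['K']@(d['R']@np.array(X,float)+d['t']);return p[:2]/p[2]
def crop(f,g,x,y,w,h,s):
    im=cv2.imread('pics/'+f);cv2.imwrite('pics/'+g,cv2.resize(im[y:y+h,x:x+w],None,fx=s,fy=s,interpolation=cv2.INTER_CUBIC))
E
python3 - <<'E'
from h import *
for n in ['scene','top','wrist']: snap(n,n+'0.png')
print(r.get_state())
E
```

```text
{'clock': 0.15, 'q': array([ 1.07848329e+00,  5.28258925e-01,  1.43357933e+00,  1.66264549e-05,
        1.18139884e+00, -1.78507954e-01]), 'qvel': array([ 0.0004946 , -0.00166888, -0.00533728,  0.00016145, -0.00094504,
       -0.00054621]), 'joint_efforts': array([ 1.52567303e-03, -4.42741907e+01, -1.78276116e+01, -1.90337291e-04,
        5.54188431e-03,  9.58027044e-06]), 'tool_pos': array([192.77956355, 594.26239111, 403.9634295 ]), 'eef_rot': array([-2.77900041e-04,  1.56262624e-01,  9.87715200e-01, -7.73873840e-04]), 'ft_force': array([0.53430934, 0.4841499 , 0.35585191]), 'wrist_torque': array([-0.04954656,  0.01026103,  0.01345787]), 'opening': 85.64391574331783}
```

View pics/scene0.png

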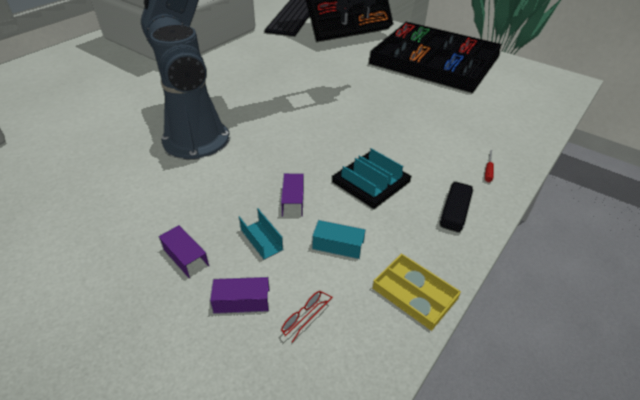

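View pics/top0.png

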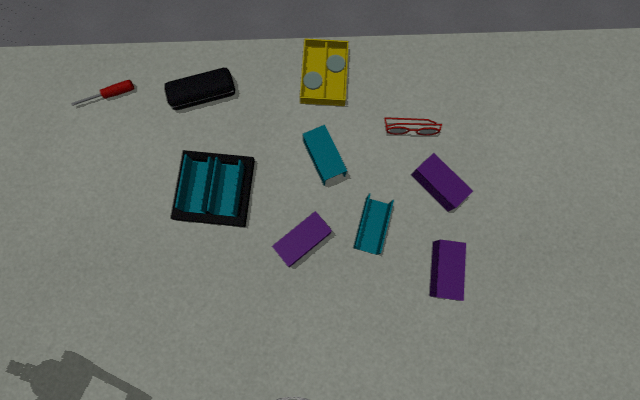

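View pics/wrist0.png

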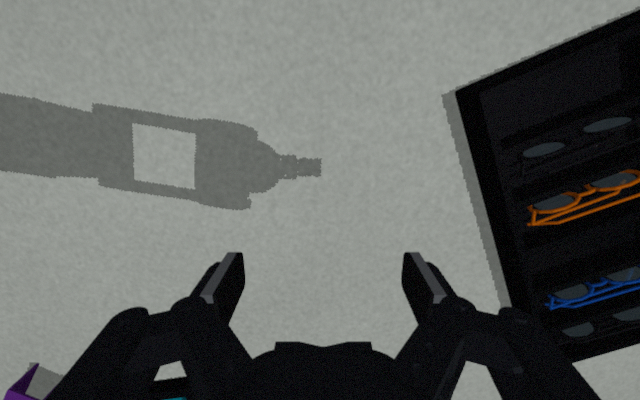

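The top view shows the target riser at about (325,155), the tray at (213,188), the spare at (374,224) and the spectacles at (413,127). I'll enlarge the target and the tray.

```bash
python3 - <<'E'
from h import *
crop('top0.png','c1.png',285,110,80,90,6)
crop('top0.png','c2.png',160,140,110,95,7)
for u,v in [(325,155),(213,188),(374,224),(413,127)]: print(px2w('top0',u,v,50).round(0))
d=np.load('pics/top0.npz');print((-d['R'].T@d['t']).round(),d['K'][0,0],d['R'].round(2))
E
```

```text
[612. -91.  50.]
[545. 157.  50.]
[ 454. -189.   50.]
[ 672. -294.   50.]
[347. -49. 821.] 363.54933281202676 [[-0.04 -1.    0.  ]
 [-0.98  0.03 -0.21]
 [ 0.21 -0.01 -0.98]]
```

View pics/c1.png

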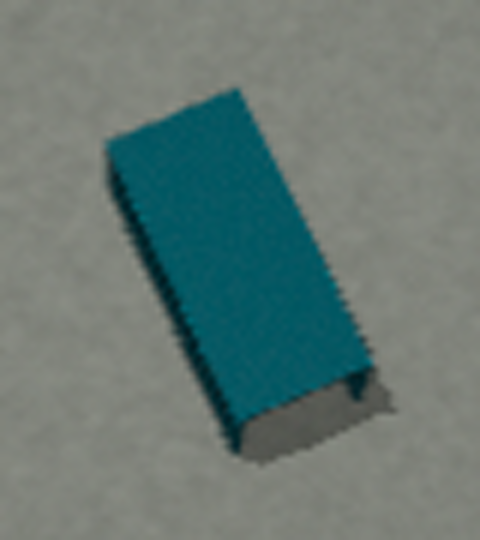

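View pics/c2.png

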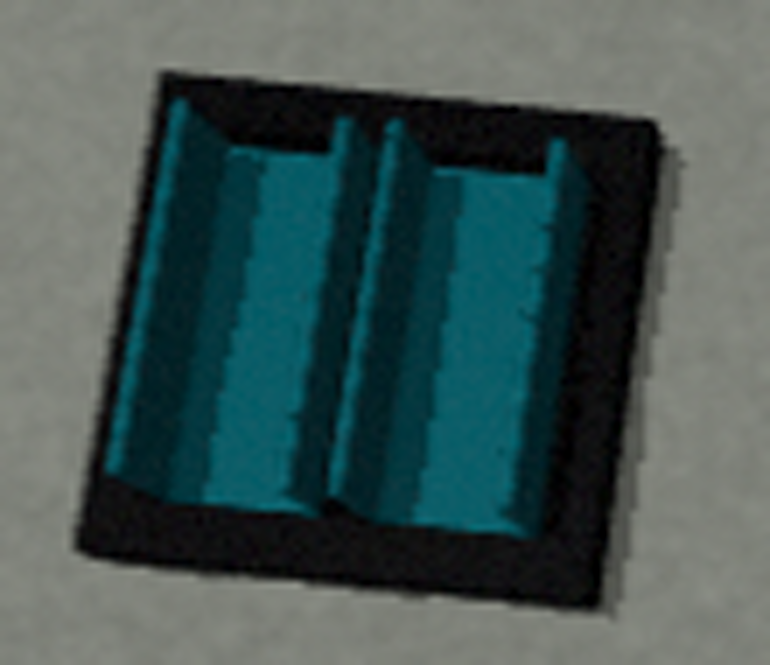

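```bash
python3 - <<'E'
from h import *
def off(a,x,y,s): return [(u/s+x-.5+.5/s,v/s+y-.5+.5/s) for u,v in a]
c=np.array([px2w('top0',u,v,50) for u,v in off([(107,143),(238,90),(371,366),(237,422)],285,110,6)])
print(c.round(1),c.mean(0))
w=c[1]-c[0];l=c[2]-c[1];w2=c[2]-c[3];l2=c[3]-c[0]
for a in (w,w2,l,l2): print(np.linalg.norm(a),np.degrees(np.arctan2(a[1],a[0])))
# tray rim z=25
t=np.array([px2w('top0',u,v,25) for u,v in off([(163,74),(660,123),(603,608),(80,550)],160,140,7)])
print(t.round(1),t.mean(0))
for i in range(4):
    a=t[(i+1)%4]-t[i];print(np.linalg.norm(a),np.degrees(np.arctan2(a[1],a[0])))
# leg tops z=60: outer left leg, inner left, inner right, outer right top far ends
g=np.array([px2w('top0',u,v,60) for u,v in off([(180,100),(345,118),(395,120),(556,140),(115,472),(335,492)],160,140,7)])
print(g.round(1))
E
```

```text
[[ 665.3  -42.3   50. ]
 [ 684.9  -92.5   50. ]
 [ 574.6 -136.7   50. ]
 [ 555.   -86.5   50. ]] [619.96734083 -89.51783866  50.        ]
53.916620941701794 -68.65826466145735
53.904457866351635 -68.71927909772229
118.87637382286296 -158.1778409101532
118.81907576148883 -158.17172912240852
[[644.2 234.5  25. ]
 [621.5  71.1  25. ]
 [461.9  89.5  25. ]
 [486.3 254.6  25. ]] [553.50387445 162.43893188  25.        ]
164.96367219804728 -97.90312468469764
160.65128496602892 173.44644016530825
166.89725101759305 81.59771842701232
159.16356967854782 -7.234826842246261
[[622.4 216.4  60. ]
 [614.6 164.5  60. ]
 [613.4 148.9  60. ]
 [605.   98.4  60. ]
 [503.9 231.7  60. ]
 [495.3 164.8  60. ]]
```

Emit:
send_rows([
  {"travel": [0.014,-0.022,0],"dr": [0,0,0.02],"gripper": 0.085},
  {"travel": [0.04,-0.064,0],"dr": [0,0,0.07],"gripper": 0.085},
  {"travel": [0.07,-0.112,0],"dr": [0,0,0.13],"gripper": 0.085},
  {"travel": [0.1,-0.16,0],"dr": [0,0,0.18],"gripper": 0.085},
  {"travel": [0.13,-0.208,0],"dr": [0,0,0.23],"gripper": 0.085},
  {"travel": [0.16,-0.256,0],"dr": [0,0,0.28],"gripper": 0.085},
  {"travel": [0.19,-0.304,0],"dr": [0,0,0.33],"gripper": 0.085},
  {"travel": [0.22,-0.352,0],"dr": [0,0,0.38],"gripper": 0.085},
  {"travel": [0.25,-0.4,0],"dr": [0,0,0.43],"gripper": 0.085},
  {"travel": [0.28,-0.448,0],"dr": [0,0,0.48],"gripper": 0.085},
  {"travel": [0.31,-0.496,0],"dr": [0,0,0.53],"gripper": 0.085},
  {"travel": [0.34,-0.544,0],"dr": [0,0,0.58],"gripper": 0.085},
])

```text
clock: 1.65
tool_pos: [533.6, 48.7, 404.6]
eef_rot: [-0.0, -0.133, 0.991, 0.0]
ft_force: [0.6, 0.7, -0.6]
opening: 84.9
```

Emit:
send_rows([
  {"travel": [0.03,-0.048,0],"dr": [0,0,0.04],"gripper": 0.085},
  {"travel": [0.058,-0.092,-0.01],"dr": [0,0,0.08],"gripper": 0.085},
  {"travel": [0.077,-0.123,-0.03],"dr": [0,0,0.1],"gripper": 0.085},
  {"travel": [0.087,-0.14,-0.055],"dr": [0,0,0.113],"gripper": 0.085},
  {"travel": [0.087,-0.14,-0.065],"dr": [0,0,0.113],"gripper": 0.085},
  {"travel": [0.087,-0.14,-0.065],"dr": [0,0,0.113],"gripper": 0.085},
])

```text
clock: 2.4
tool_pos: [619.1, -88.7, 338.7]
eef_rot: [-0.001, -0.188, 0.982, 0.001]
ft_force: [-0.6, -0.5, -0.0]
opening: 85.1
```

```bash
python3 - <<'E'
from h import *
for n in ['wrist','scene']: snap(n,n+'1.png')
s=r.get_state();print(s['tool_pos'],s['eef_rot'])
def box(f,c,a,z0,z1,hl=60,hw=28):
    u=np.array([np.cos(a),np.sin(a)]);v=np.array([-u[1],u[0]])
    return [w2px(f,[*(np.array(c)+i*hl*u+j*hw*v),z]) for z in (z0,z1) for i,j in ((1,1),(1,-1),(-1,-1),(-1,1))]
for f,o in (('wrist1','w1o.png'),('scene0','s0o.png'),('top0','t0o.png')):
    im=cv2.imread('pics/'+f+'.png');im=cv2.resize(im,None,fx=4,fy=4,interpolation=cv2.INTER_CUBIC)
    P=box(f,(620,-89.5),np.radians(21.8),0,50)
    Q=box(f,(554,164),np.radians(-7.2),14,60,60,62)
    for B,c in((P,(0,0,255)),(Q,(0,255,255))):
        B=[tuple(((p+.5)*4).astype(int)) for p in B]
        for i in range(4): cv2.line(im,B[4+i],B[4+(i+1)%4],c,1);
        for i in range(4): cv2.line(im,B[i],B[(i+1)%4],c,1)
    cv2.imwrite('pics/'+o,im)
im=cv2.imread('pics/s0o.png');cv2.imwrite('pics/s0oc.png',im[550:1100,1150:1750])
im=cv2.imread('pics/t0o.png');cv2.imwrite('pics/t0oc.png',im[450:970,660:1420])
cv2.imwrite('pics/w1oc.png',cv2.resize(cv2.imread('pics/w1o.png'),(800,500)))
E
```

```text
[619.619449   -88.43458757 340.41236819] [ 1.77009610e-04 -1.89005441e-01  9.81976024e-01  1.63256371e-05]
```

View pics/w1oc.png

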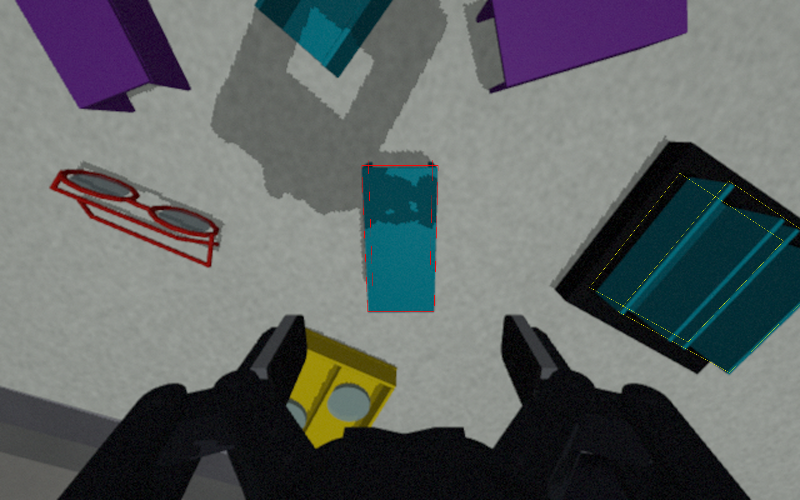

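View pics/s0oc.png

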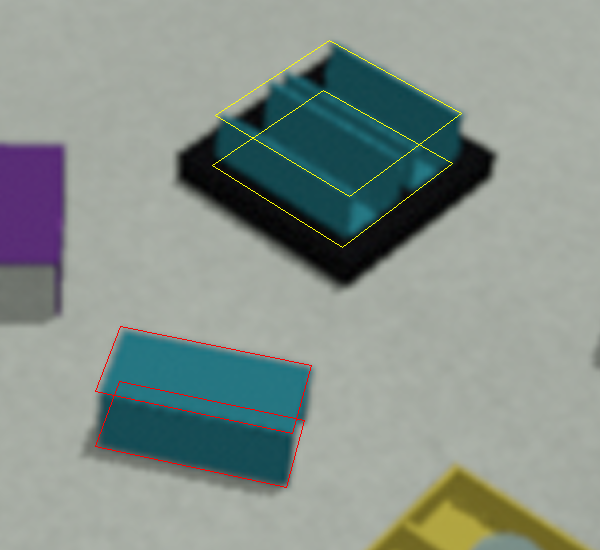

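View pics/t0oc.png

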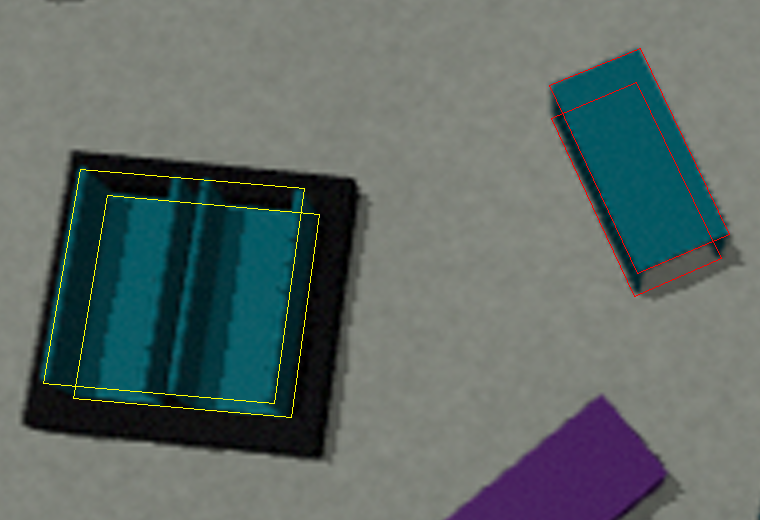

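The riser fits the overlay in all views. Next I descend and grip.

Emit:
send_rows([
  {"travel": [0,0,-0.02],"dr": [0,0,0],"gripper": 0.085},
  {"travel": [0,0,-0.06],"dr": [0,0,0],"gripper": 0.085},
  {"travel": [0,0,-0.095],"dr": [0,0,0],"gripper": 0.085},
  {"travel": [0,0,-0.125],"dr": [0,0,0],"gripper": 0.085},
  {"travel": [0,0,-0.145],"dr": [0,0,0],"gripper": 0.085},
  {"travel": [0,0,-0.157],"dr": [0,0,0],"gripper": 0.085},
  {"travel": [0,0,-0.157],"dr": [0,0,0],"gripper": 0.07},
  {"travel": [0,0,-0.157],"dr": [0,0,0],"gripper": 0.05},
  {"travel": [0,0,-0.157],"dr": [0,0,0],"gripper": 0.05},
  {"travel": [0,0,-0.157],"dr": [0,0,0],"gripper": 0.05},
  {"travel": [0,0,-0.157],"dr": [0,0,0],"gripper": 0.05},
  {"travel": [0,0,-0.157],"dr": [0,0,0],"gripper": 0.05},
], squeeze=60)

```text
clock: 4.0
tool_pos: [620.5, -89.7, 184.0]
eef_rot: [0.001, -0.188, 0.982, -0.001]
ft_force: [-0.1, -0.3, 6.3]
opening: 55.4
```

```bash
python3 - <<'E'
from h import *
snap('wrist','wrist2.png');snap('scene','scene2.png')
s=r.get_state();print(s['tool_pos'],s['eef_rot'],s['ft_force'],s['opening'])
crop('scene2.png','c3.png',260,140,160,120,5)
E
```

```text
[620.45418697 -89.73031099 183.93662251] [ 1.07430704e-03 -1.88434370e-01  9.82085042e-01 -5.52455457e-04] [-0.04145725  0.35641467  6.15397163] 55.5164269191548
```

View pics/wrist2.png

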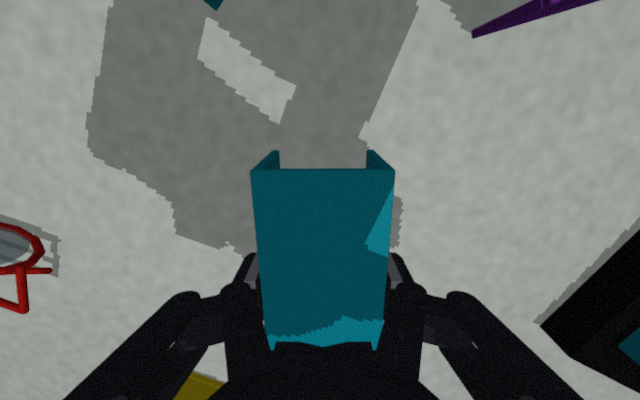

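View pics/c3.png

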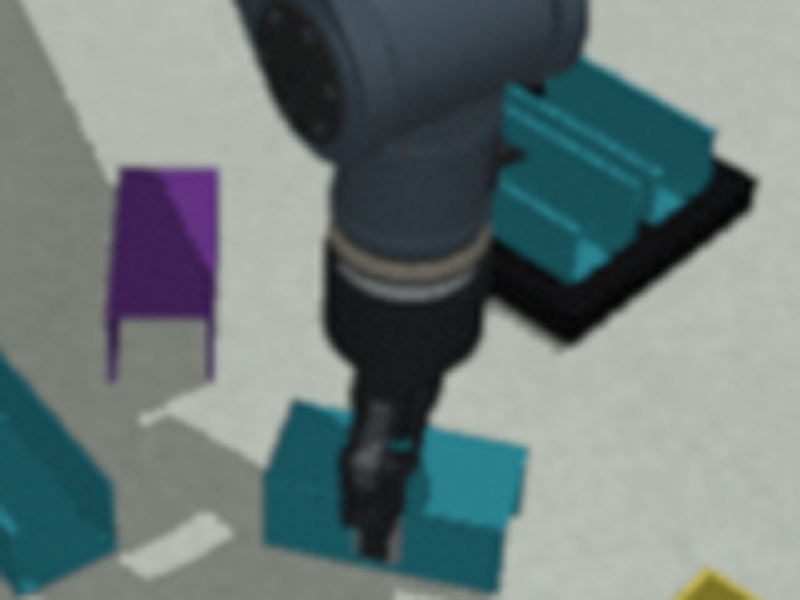

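Gripped at 55.5 mm. Next I lift, then carry it above the tray while turning.

Emit:
send_rows([
  {"travel": [0,0,0.005],"dr": [0,0,0],"gripper": 0.05},
  {"travel": [0,0,0.02],"dr": [0,0,0],"gripper": 0.05},
  {"travel": [0,0,0.045],"dr": [0,0,0],"gripper": 0.05},
  {"travel": [0,0,0.075],"dr": [0,0,0],"gripper": 0.05},
  {"travel": [0,0,0.1],"dr": [0,0,0],"gripper": 0.05},
  {"travel": [0,0,0.115],"dr": [0,0,0],"gripper": 0.05},
  {"travel": [0,0,0.12],"dr": [0,0,0],"gripper": 0.05},
  {"travel": [0,0,0.12],"dr": [0,0,0],"gripper": 0.05},
])

```text
clock: 5.1
tool_pos: [619.6, -89.5, 302.4]
eef_rot: [-0.0, -0.188, 0.982, 0.0]
ft_force: [-0.0, -0.6, -2.6]
opening: 55.7
```

Emit:
send_rows([
  {"travel": [-0.003,0.01,0],"dr": [0,0,-0.02],"gripper": 0.05},
  {"travel": [-0.008,0.03,0],"dr": [0,0,-0.06],"gripper": 0.05},
  {"travel": [-0.015,0.06,0],"dr": [0,0,-0.12],"gripper": 0.05},
  {"travel": [-0.024,0.095,0],"dr": [0,0,-0.19],"gripper": 0.05},
  {"travel": [-0.034,0.13,0],"dr": [0,0,-0.26],"gripper": 0.05},
  {"travel": [-0.043,0.165,0],"dr": [0,0,-0.33],"gripper": 0.05},
  {"travel": [-0.052,0.2,0],"dr": [0,0,-0.4],"gripper": 0.05},
  {"travel": [-0.059,0.228,0],"dr": [0,0,-0.455],"gripper": 0.05},
  {"travel": [-0.064,0.245,0],"dr": [0,0,-0.49],"gripper": 0.05},
  {"travel": [-0.066,0.253,0],"dr": [0,0,-0.506],"gripper": 0.05},
  {"travel": [-0.066,0.253,0],"dr": [0,0,-0.506],"gripper": 0.05},
  {"travel": [-0.066,0.253,0],"dr": [0,0,-0.506],"gripper": 0.05},
])

```text
clock: 6.6
tool_pos: [554.1, 162.9, 302.5]
eef_rot: [-0.0, 0.064, 0.998, -0.0]
ft_force: [0.2, -0.3, -2.6]
opening: 55.5
```

```bash
python3 - <<'E'
from h import *
snap('wrist','wrist3.png');snap('scene','scene3.png');snap('top','top3.png')
s=r.get_state();print(s['clock'],s['tool_pos'],s['eef_rot'],s['ft_force'],s['opening'])
crop('scene3.png','c4.png',310,80,130,130,5)
E
```

```text
6.75 [554.16451231 162.7621391  302.68114104] [ 5.48353862e-05  6.38552686e-02  9.97959167e-01 -5.08771796e-05] [ 0.06639089 -0.74420197 -2.1977103 ] 55.720677039917184
```

View pics/wrist3.png

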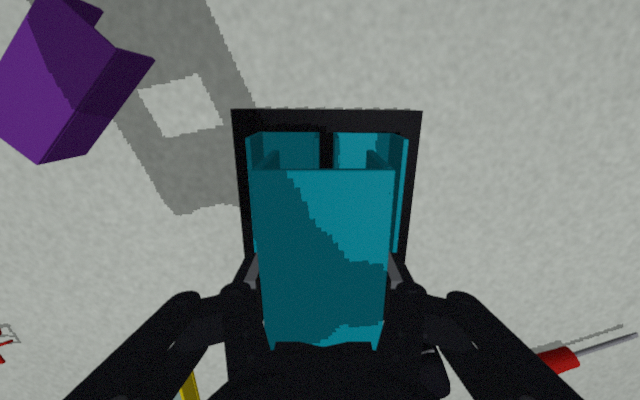

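View pics/c4.png

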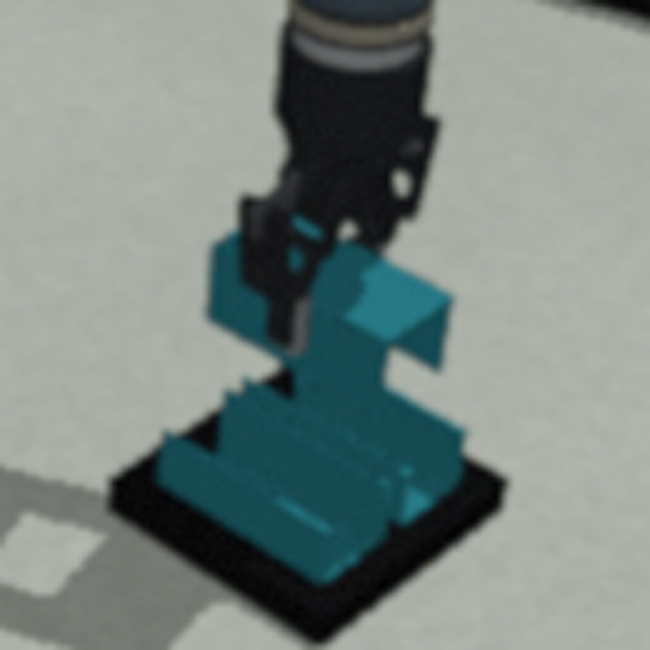

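View pics/top3.png

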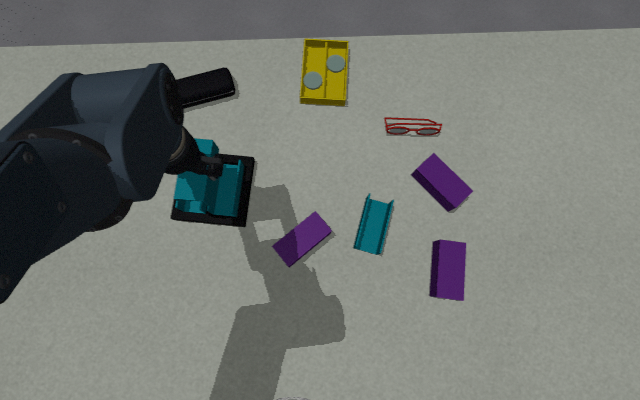

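```bash
python3 - <<'E'
from h import *
crop('wrist3.png','c5.png',220,95,220,110,3.6)
a=np.radians(-7.2);u=np.array([np.cos(a),np.sin(a)]);v=np.array([-u[1],u[0]]);c=np.array([554,164])
for x in(-60,60):
  for y in (-62,-58,-10,-6,6,10,58,62):
    p=w2px('wrist3',[*(c+x*u+y*v),60]); print(x,y,p.round(1),((p-[220,95]+.5)*3.6).round())
for y in (-82,82):
    p=w2px('wrist3',[*(c-80*u+y*v),25]); print('rim',y,((p-[220,95]+.5)*3.6).round())
E
```

```text
-60 -62 [240.6 136.9] [ 76. 153.]
-60 -58 [245.9 136.9] [ 95. 153.]
-60 -10 [309.6 136.7] [324. 152.]
-60 -6 [314.9 136.7] [344. 152.]
-60 6 [330.9 136.7] [401. 152.]
-60 10 [336.2 136.7] [420. 152.]
-60 58 [399.9 136.5] [650. 151.]
-60 62 [405.2 136.5] [669. 151.]
60 -62 [253.8 273.7] [123. 645.]
60 -58 [258.3 273.7] [140. 645.]
60 -10 [312.  273.5] [333. 644.]
60 -6 [316.5 273.5] [349. 644.]
60 6 [329.9 273.5] [398. 644.]
60 10 [334.4 273.5] [414. 644.]
60 58 [388.2 273.3] [607. 644.]
60 62 [392.6 273.3] [623. 644.]
rim -82 [24. 50.]
rim 82 [719.  48.]
```

View pics/c5.png

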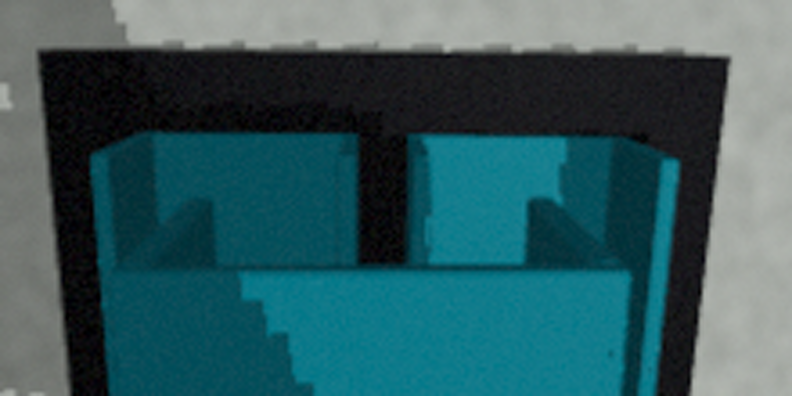

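```bash
python3 - <<'E'
from h import *
a=np.radians(-7.3);u=np.array([np.cos(a),np.sin(a)]);v=np.array([-u[1],u[0]]);c=np.array([554.1,162.8])
for y in (-28,28):
  for x in (-60,60):
   for z in (119,169):
    p=w2px('wrist3',[*(c+x*u+y*v),z]); print(x,y,z,p.round(1),((p-[220,95]+.5)*3.6).round())
E
```

```text
-60 -28 119 [270.3 149.3] [183. 197.]
-60 -28 169 [246.7 169.9] [ 98. 271.]
60 -28 119 [281.  323.5] [222. 824.]
60 -28 169 [267.4 396. ] [ 172. 1085.]
-60 28 119 [371.9 149.2] [549. 197.]
-60 28 169 [394.2 169.8] [629. 271.]
60 28 119 [362.1 323.4] [513. 824.]
60 28 169 [375.1 395.8] [ 560. 1085.]
```

The wrist view puts the tray about 2 mm further to +y relative to the held riser, turned by about −0.5°. I'll correct that and lower, stopping just short of the floor.

Emit:
send_rows([
  {"travel": [0.001,0.002,-0.005],"dr": [0,0,-0.008],"gripper": 0.05},
  {"travel": [0.001,0.002,-0.02],"dr": [0,0,-0.008],"gripper": 0.05},
  {"travel": [0.001,0.002,-0.04],"dr": [0,0,-0.008],"gripper": 0.05},
  {"travel": [0.001,0.002,-0.05],"dr": [0,0,-0.008],"gripper": 0.05},
  {"travel": [0.001,0.002,-0.05],"dr": [0,0,-0.008],"gripper": 0.05},
  {"travel": [0.001,0.002,-0.05],"dr": [0,0,-0.008],"gripper": 0.05},
])

```text
clock: 7.5
tool_pos: [555.2, 165.5, 253.0]
eef_rot: [0.0, 0.067, 0.998, 0.0]
ft_force: [-0.2, 0.2, -2.5]
opening: 55.2
```

```bash
python3 - <<'E'
from h import *
snap('wrist','wrist4.png')
s=r.get_state();print(s['clock'],s['tool_pos'],s['eef_rot'],s['ft_force'],s['opening'])
crop('wrist4.png','c6.png',210,95,220,130,3.6)
E
```

```text
7.55 [555.21151108 165.52256887 253.20209491] [6.09991781e-04 6.73165227e-02 9.97731479e-01 9.93669124e-05] [-0.71642534 -0.0309139  -2.27252581] 55.22703061611446
```

View pics/c6.png

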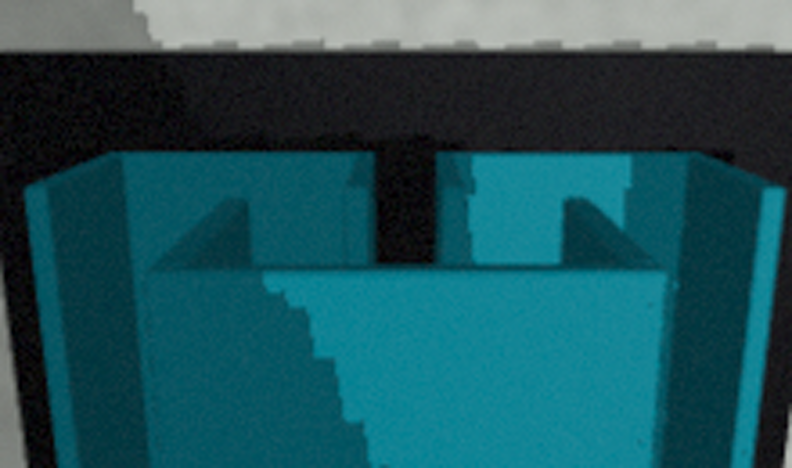

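Now centred: tray legs at columns 25 and 784, riser at 144 and 669. Lowering continues.

Emit:
send_rows([
  {"travel": [0,0,-0.005],"dr": [0,0,0],"gripper": 0.05},
  {"travel": [0,0,-0.015],"dr": [0,0,0],"gripper": 0.05},
  {"travel": [0,0,-0.027],"dr": [0,0,0],"gripper": 0.05},
  {"travel": [0,0,-0.039],"dr": [0,0,0],"gripper": 0.05},
  {"travel": [0,0,-0.047],"dr": [0,0,0],"gripper": 0.05},
  {"travel": [0,0,-0.051],"dr": [0,0,0],"gripper": 0.05},
  {"travel": [0,0,-0.052],"dr": [0,0,0],"gripper": 0.05},
  {"travel": [0,0,-0.052],"dr": [0,0,0],"gripper": 0.05},
])

```text
clock: 8.55
tool_pos: [555.0, 165.5, 200.9]
eef_rot: [0.0, 0.067, 0.998, 0.0]
ft_force: [-0.3, -0.1, -1.1]
opening: 55.4
```

Emit:
send_rows([
  {"travel": [0,0,-0.001],"dr": [0,0,0],"gripper": 0.05},
  {"travel": [0,0,-0.002],"dr": [0,0,0],"gripper": 0.05},
  {"travel": [0,0,-0.002],"dr": [0,0,0],"gripper": 0.05},
])

```text
clock: 8.93
tool_pos: [554.9, 165.5, 198.8]
eef_rot: [0.0, 0.067, 0.998, 0.0]
ft_force: [0.2, -0.1, -1.6]
opening: 55.5
```

Emit:
send_rows([
  {"travel": [0,0,-0.0005],"dr": [0,0,0],"gripper": 0.05},
  {"travel": [0,0,-0.001],"dr": [0,0,0],"gripper": 0.05},
  {"travel": [0,0,-0.001],"dr": [0,0,0],"gripper": 0.05},
])

```text
clock: 9.3
tool_pos: [554.9, 165.5, 198.0]
eef_rot: [0.0, 0.067, 0.998, -0.0]
ft_force: [-1.0, 0.1, 0.6]
opening: 55.1
```

```bash
python3 - <<'E'
from h import *
snap('wrist','wrist5.png');snap('scene','scene5.png')
s=r.get_state();print(s['clock'],s['tool_pos'],s['eef_rot'],s['ft_force'],s['opening'])
crop('scene5.png','c7.png',310,100,130,120,5)
E
```

```text
9.4 [554.85151835 165.48047606 197.96939687] [ 8.43892923e-05  6.73289075e-02  9.97730831e-01 -1.13698810e-05] [-1.28701429  0.44358981  1.41469732] 55.48018334799926
```

View pics/wrist5.png

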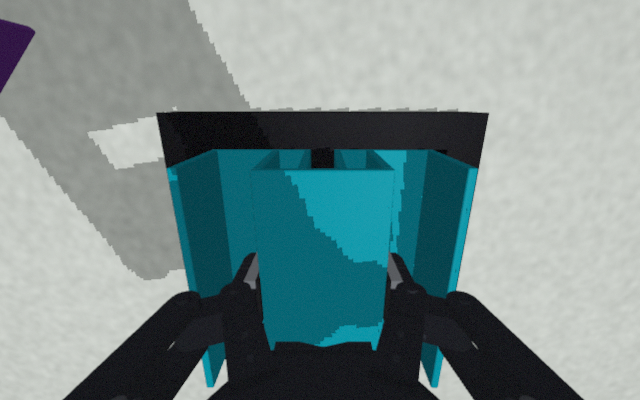

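View pics/c7.png

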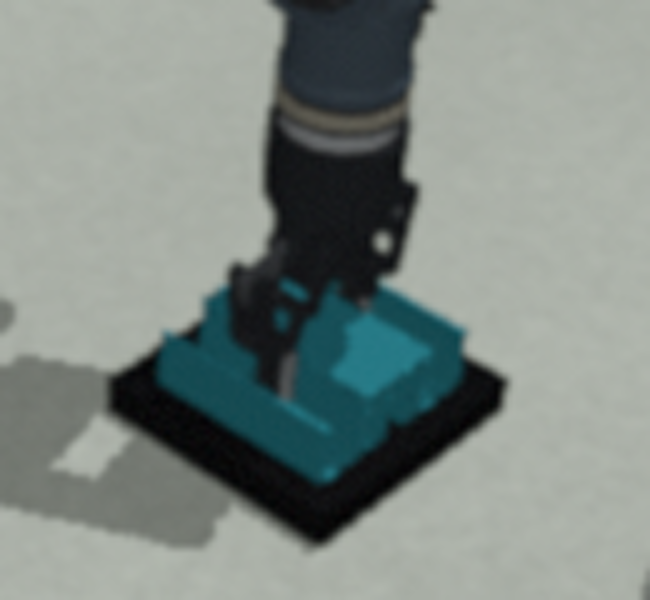

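The legs sit in the channels and contact is just starting: force has gone from −2 N to +1.4 N. One more small step to confirm.

Emit:
send_rows([
  {"travel": [0,0,-0.0005],"dr": [0,0,0],"gripper": 0.05},
  {"travel": [0,0,-0.001],"dr": [0,0,0],"gripper": 0.05},
  {"travel": [0,0,-0.001],"dr": [0,0,0],"gripper": 0.05},
])

```text
clock: 9.78
tool_pos: [554.8, 165.5, 197.9]
eef_rot: [0.0, 0.067, 0.998, -0.0]
ft_force: [-2.5, -0.5, 9.5]
opening: 55.4
```

It is seated: force is 9.5 N and z has stopped. I'll open slightly to stay clear of the outer legs, then check.

Emit:
send_rows([
  {"travel": [0,0,0.001],"dr": [0,0,0],"gripper": 0.058},
  {"travel": [0,0,0.001],"dr": [0,0,0],"gripper": 0.061},
  {"travel": [0,0,0.001],"dr": [0,0,0],"gripper": 0.064},
  {"travel": [0,0,0.001],"dr": [0,0,0],"gripper": 0.066},
  {"travel": [0,0,0.001],"dr": [0,0,0],"gripper": 0.066},
  {"travel": [0,0,0.001],"dr": [0,0,0],"gripper": 0.066},
], squeeze=20)

```text
clock: 10.52
tool_pos: [554.9, 165.5, 197.6]
eef_rot: [-0.0, 0.067, 0.998, -0.0]
ft_force: [0.7, 1.0, 0.1]
opening: 66.0
```

```bash
python3 - <<'E'
from h import *
snap('wrist','wrist6.png')
s=r.get_state();print(s['clock'],s['tool_pos'],s['ft_force'],s['opening'])
E
```

```text
10.575 [554.87332552 165.46807312 197.65342949] [ 0.29725078 -0.8707566   0.50435846] 66.06728306032326
```

View pics/wrist6.png

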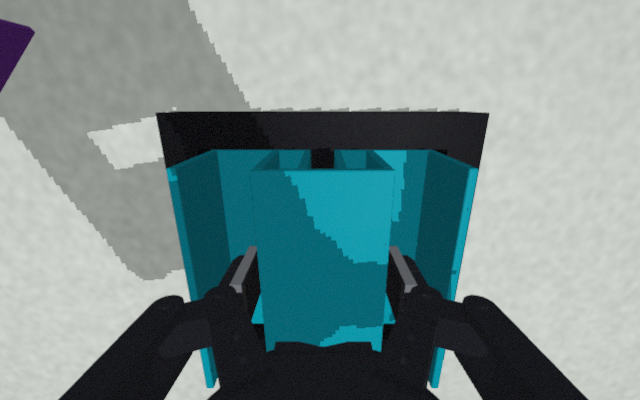

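Both pads are free and the riser stays put. Now straight up, then away to look.

Emit:
send_rows([
  {"travel": [0,0,0.006],"dr": [0,0,0],"gripper": 0.066},
  {"travel": [0,0,0.02],"dr": [0,0,0],"gripper": 0.066},
  {"travel": [0,0,0.045],"dr": [0,0,0],"gripper": 0.066},
  {"travel": [0,0,0.08],"dr": [0,0,0],"gripper": 0.066},
  {"travel": [0,0,0.12],"dr": [0,0,0],"gripper": 0.066},
  {"travel": [0,0,0.16],"dr": [0,0,0],"gripper": 0.066},
  {"travel": [-0.02,0.04,0.18],"dr": [0,0,0],"gripper": 0.066},
  {"travel": [-0.04,0.09,0.19],"dr": [0,0,0],"gripper": 0.066},
  {"travel": [-0.06,0.14,0.2],"dr": [0,0,0],"gripper": 0.066},
  {"travel": [-0.08,0.19,0.2],"dr": [0,0,0],"gripper": 0.066},
  {"travel": [-0.1,0.24,0.2],"dr": [0,0,0],"gripper": 0.066},
  {"travel": [-0.12,0.28,0.2],"dr": [0,0,0],"gripper": 0.066},
])

```text
clock: 12.08
tool_pos: [433.6, 447.2, 399.1]
eef_rot: [0.001, 0.067, 0.998, 0.001]
ft_force: [0.7, -1.3, 0.1]
opening: 66.0
```

Emit:
send_rows([
  {"travel": [-0.02,0.03,0],"dr": [0,0,0],"gripper": 0.066},
  {"travel": [-0.04,0.05,0],"dr": [0,0,0],"gripper": 0.066},
  {"travel": [-0.05,0.06,0],"dr": [0,0,0],"gripper": 0.066},
  {"travel": [-0.05,0.06,0],"dr": [0,0,0],"gripper": 0.066},
])

```text
clock: 12.58
tool_pos: [384.3, 505.6, 398.3]
eef_rot: [0.0, 0.067, 0.998, 0.0]
ft_force: [0.5, 0.4, -0.4]
opening: 65.8
```

```bash
python3 - <<'E'
from h import *
snap('scene','scene7.png');snap('top','top7.png')
s=r.get_state();print(s['clock'],s['tool_pos'],s['ft_force'],s['opening'])
crop('scene7.png','c8.png',310,110,130,110,6)
crop('top7.png','c9.png',160,140,110,95,7)
E
```

```text
12.675 [385.41659855 504.85287588 398.04892692] [ 0.71606704 -0.29321922 -0.49377063] 66.10068579322943
```

View pics/c8.png

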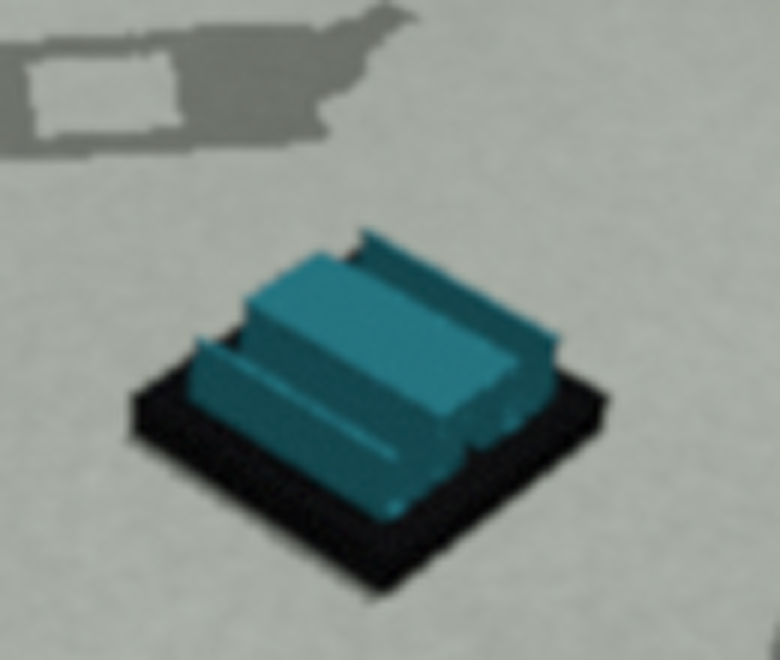

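View pics/c9.png

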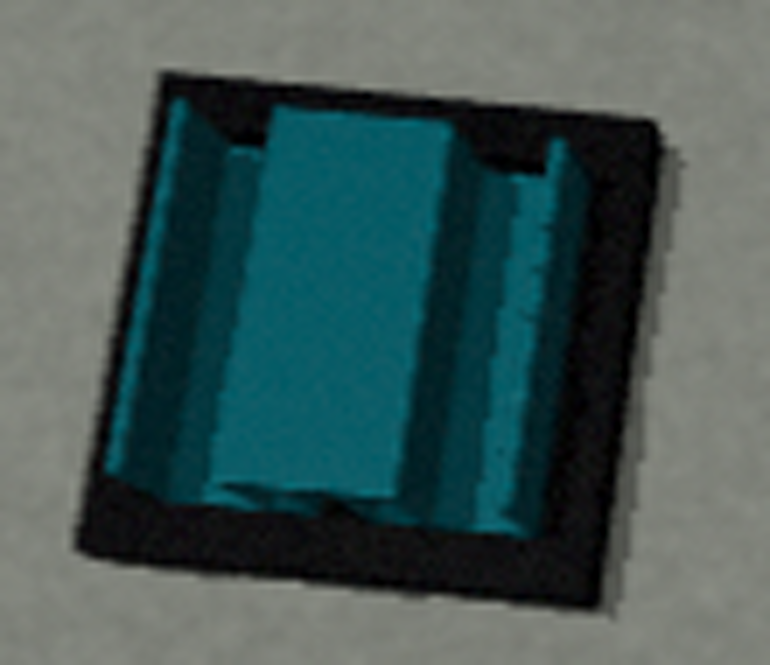

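View pics/top7.png

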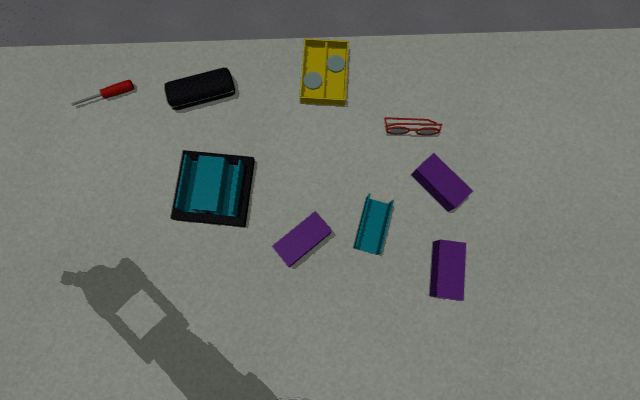

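```bash
python3 - <<'E'
from h import *
c=np.array([px2w('top7',u/7+160-.43,v/7+140-.43,64) for u,v in [(272,105),(453,122),(396,498),(212,487)]])
print(c.mean(0).round(1),np.degrees(np.arctan2(*(c[1]-c[2])[[1,0]])),np.degrees(np.arctan2(*(c[0]-c[3])[[1,0]])))
print(r.get_state()['qvel'].round(3)); print(r.sign_off())
E
```

```text
[554.6 165.5  64. ] -7.416322683932432 -6.842025640084279
[-0.011  0.004  0.     0.002 -0.001  0.002]
the job is handed in; nothing more can be done
None
```

The teal riser is packed in the tray, legs down over the gap, with one leg in each nested riser. I handed the job in at about 12.7 s.

- **Seating:** the downward move stopped with the force rising to about 9.5 N. The tool was then about 14 mm above its height at the pick, which matches the channel floors. I let go only after that.
- **Release:** I opened the jaws just to 66 mm so the fingers stayed off the outer legs, then raised the gripper straight up and moved it well clear.
- **Final position:** the top camera puts the riser's centre at (554.6, 165.5) mm, lying at about −7.1°. From the same camera I had first measured the tray's centre at about (554, 164) mm and −7.2°. The ends look level, and the riser sits midway between the outer legs.
- **Left alone:** the other teal riser, the spectacles and everything else look unmoved in the top view.

One disagreement: from the wrist camera the tray appeared about 2–3 mm further to +y and about 0.8° more turned than in the top camera. I followed the wrist camera for the final alignment, so the centre is 1–2 mm to +y of the first top-view estimate.

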